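# Tilt the recipe screen for the baking table

## Task

The wide recipe screen on the table is half folded down over its foot, so the bakers across the table cannot see it. Raise it on its stiff hinge past upright until it leans back 20 degrees from vertical (110 degrees from its folded-flat position), then let go and make sure that it stays there. Leave the small photo frame beside it as it is.

Things in the scene. Friction and masses are not known exactly. Their poses are not given: they have to be found in the camera images.
- screen (a joint): tilt of the wide recipe screen, rad: 0 = folded flat over its foot (level, pointing away from the robot), 1.571 = upright, 1.92 = the wanted position, leaning 20 degrees back towards the robot. Starts at 0.85 to 1.2; stop at 2.6. The stiff friction hinge stays wherever it is left; moving the top edge takes about 4 to 9 N.
- screen_hinge (a point): middle of the wide screen's hinge axis, 40 mm above the table, fixed. z up, y along the hinge, x level, pointing away from the robot (turned up to 0.3 rad). At tilt t the top edge is 170*cos(t) mm along this x and 170*sin(t) mm above the hinge. The foot, an aluminium plate fixed to the table, 140 mm wide, 12 mm high, reaches from -55 to 115 mm along x.
- screen_top (a point): middle of the wide screen's top edge and of its thickness; moves with it. x points from hinge to top edge, y along the edge, z out of the plain back (towards the robot when raised; the picture is on the other side). The screen is a flat rigid grey panel, 250 mm wide along the hinge, 170 mm from hinge to top edge, 9 mm thick.
- photo_top (a point): middle of the top edge of the small photo frame, a bystander on a like stand: panel 120 mm wide, 150 mm from hinge to top edge, 9 mm thick, already leaning back. It must not be moved. It stands left or right of the wide screen, hinges at least 250 mm apart.

How it is judged:
By the outcome, as a careful person would: the job done as asked, in the order asked, and still so for the second after the job is handed in, with the robot touching nothing.
It also fails if it takes over 38 s, if anything falls off the work surface, if the arm or the gripper's body presses on something with over 40 N, if the wrist force passes 120 N, or if a joint passes its speed limit or range.

## Robot

A 6-joint arm with a two-finger parallel gripper is mounted at the origin on the work surface. World frame = base frame: x ahead of the robot, y to its left, z up, the work surface at z = 0. Lengths are in mm, angles in rad, forces in N, time in s.
With the tool pointing down it reaches from about 400 to 925 mm from the base axis. Payload 3.4 kg.
Tool frame: the origin (TCP) lies at the very end of the fingers, on their centre line; the grasp point (between the pads) lies 19 mm behind it (ctrl.pinch_z is the distance from the TCP to the grasp point, in mm); z points along the fingers, y is the direction in which the jaws open and shut (so a half turn about z gives the same grasp; the last joint's range is limited). The gripper opens to 85 mm and grips with 20 to 120 N. Pads are 22 mm wide; open, the fingers measure 114 mm over their backs; the gripper's body (76 mm by 85 mm) begins 54 mm behind the grasp point. The pads swing forward as they close: fully open they stand 13 mm farther back than shut.
Start: joints at [1.042, 0.307, 1.506, -0, 1.328, -0.073], TCP at [253.127, 516.293, 231.305] pointing down, gripper open.
Joint ranges: [-3.12, 3.12], [-1.05, 2.28], [0.14, 2.33], [-1.42, 4.57], [0.1, 2.73], [-2.68, 2.68]. Speed limits (rad/s): [2.57, 2.57, 3.14, 3.14, 3.14, 3.14].

## Interface

Orientations are given as a 3x3 rotation matrix whose columns are the frame's x, y, z axes.
In Python, from plant import read_state, imaging, ctrl, spotter gives the robot as it stands. The module is installed in compiled form; this text tells all that it offers.
- The arm moves only by the shell command python3 -m crank 'ROWS' [FORCE]. ROWS is JSON, one flat list of numbers, 7 for each row, row after row: the shift along the world's x, y, z in cm, then the turn, a rotation vector about the world's x, y, z in rad, then the opening, from 0 (shut) to 1 (fully open). In form: [x, y, z, wx, wy, wz, grip, x, y, z, wx, wy, wz, grip, ...]. A call has 1 to 8 rows; each row is the pose to reach, as a shift and turn from the pose commanded when the call began; what a row does not reach only later rows make up. A row lasts 1/10 s, in which the tool goes at most 50 mm and 8.59 degrees, less where a joint would pass 70% of its speed; a pose out of reach is approached as far as the arm can. A call with a gripper value outside its range is refused whole. The fingers move at their own pace and stop on an object; FORCE is the grip in N (left out, the last holds). Time passes only in rows, so rows that repeat a pose let the fingers close. It gives the time, the measured TCP pose, the force and the opening at its end, in the units of the state.
- read_state(): the state, without advancing time (a new reading comes with each control period).
- imaging.grab_frame(name): name is "scene" or "side" or "wrist"; returns the picture (420x560x3 uint8, blue, green, red); there is no depth.
- imaging.get_calibration(name): a dict with "fx", "fy", "cx", "cy" (pixels), "origin" and "attitude" of the camera in the world. Camera axes: x right, y up, looking along -z (the intrinsics and any distortion apply to the point x, -y, -z); pixel columns grow to the right and rows downward; lengths in mm; the calibration is good to about 2 mm. The wrist camera is an equidistant fisheye: a pixel r from the principal point sees the ray r / f radians off the axis. A picture is of the moment at which its call begins: read the wrist's pose just before it. get_calibration takes no time and is no camera call; for the wrist camera it gives the pose at the moment of the call.
- ctrl.finish_job(): hands the job in, once; it reports no verdict.
Trained networks look in the newest picture that a camera, given by its name, has taken for a name from the list of things; names that differ only in an ending like _2 or _b are one class to them, and where a whole thing is asked for, a point or a joint stands for the part that bears it (a point fixed in the world has none). Each returns a list of dicts, best first, with "confidence" (0 to 1); they miss things now and then, are a little off and sometimes report something else, mostly with a low value. They report only what shows in the picture. A call takes as long as a camera call.
- spotter.masks_of(camera, target): "pixels" (420x560 bool, what is visible of it) and "pixel" ([column, row] in pixels, amid what is visible of it).
- spotter.spot_point(camera, target): "pixel" ([column, row] in pixels: a listed point, or the origin of a listed thing).
The state is a dict: "time": time; "qpos": joint angles; "qvel": joint speeds; "joint_efforts": joint torques, N m; "position": TCP position; "tool_rot": TCP orientation; "ft_force": force on the tool from outside, world axes, zero at the start; "moment": the same for the moment, N m; "gripper_width": opening from 0.0 (shut) to 1.0 (fully open).
Only numpy, scipy, OpenCV 4.12 (cv2) and the standard library are available. Lean on these libraries where they do the work, as an engineer would, in place of code of your own. Each camera call takes 0.05 s, during which the arm holds its last target. There are 200 camera calls.

## Working session

There is one attempt and no reset: what is moved stays moved. The work goes in short steps, Python scripts to look and compute and a shell command to move; the robot and the scene stay as the last step left them, time stands still between calls to the robot, and variables do not carry over. Pictures are saved under pics/ and viewed, about 8 in all and at most 12, crops included, and the job is handed in when it is done.

```bash
mkdir -p pics; cat > h.py <<'E'
import numpy as np,cv2
from plant import read_state, imaging, ctrl, spotter
def ray(cam,px):
    c=imaging.get_calibration(cam)
    u=(px[0]-c['cx'])/c['fx'];v=(px[1]-c['cy'])/c['fy']
    d=np.array([u,-v,-1.]);d=np.array(c['attitude'])@d
    return np.array(c['origin'],float),d/np.linalg.norm(d)
def tri(rs):
    A=0;b=0
    for o,d in rs:
        P=np.eye(3)-np.outer(d,d);A=A+P;b=b+P@o
    p=np.linalg.solve(A,b)
    return p,[np.linalg.norm((np.eye(3)-np.outer(d,d))@(p-o)) for o,d in rs]
def proj(cam,p):
    c=imaging.get_calibration(cam);q=np.array(c['attitude']).T@(np.array(p)-c['origin'])
    return np.array([c['cx']-c['fx']*q[0]/q[2],c['cy']+c['fy']*q[1]/q[2]])
E
python3 - <<'E'
from h import *
print(read_state())
ims=[]
for c in ['scene','side']:
    im=imaging.grab_frame(c).copy();cv2.imwrite(f'pics/{c}0_raw.png',im)
    k=imaging.get_calibration(c);print(c,{a:np.round(b,3).tolist() if not isinstance(b,str) else b for a,b in k.items()})
    for t in ['screen_hinge','screen_top','photo_top']:
        for r in spotter.spot_point(c,t)[:3]: print(t,np.round(r['pixel'],1),round(r['confidence'],2))
    for t in ['screen','photo_top']:
        for r in spotter.masks_of(c,t)[:2]:
            m=r['pixels'];print('mask',t,m.sum(),np.round(r['pixel'],1),round(r['confidence'],2))
            cs,_=cv2.findContours(m.astype(np.uint8),0,1);print(cv2.approxPolyDP(max(cs,key=cv2.contourArea),3,True)[:,0].tolist())
    cv2.imwrite(f'pics/{c}0.png',im)
E
```

```text
{'time': 0.0, 'qpos': array([ 1.04149734e+00,  3.07597187e-01,  1.50767405e+00, -3.60297093e-05,
        1.32838658e+00, -7.35096582e-02]), 'qvel': array([-9.05118169e-04,  1.39823975e-03, -1.47949264e-03, -3.66602690e-05,
       -9.74785821e-04,  6.63928153e-04]), 'joint_efforts': array([ 2.93896483e-04, -4.57566404e+01, -2.51912838e+01, -1.08093454e-04,
        1.34804656e-02, -8.80237280e-06]), 'position': array([252.7858407 , 515.68097214, 230.36693065]), 'tool_rot': array([[-8.97917631e-01,  4.40162359e-01, -1.01256927e-03],
       [ 4.40163508e-01,  8.97915834e-01, -1.80022925e-03],
       [ 1.16808829e-04, -2.06215362e-03, -9.99997867e-01]]), 'ft_force': array([ 0.69417949,  0.57178988, -0.40597796]), 'moment': array([-0.03596497, -0.00997358,  0.04143973]), 'gripper_width': 1.0014687822413313}
scene {'fx': 539.442, 'fy': 539.442, 'cx': 280.751, 'cy': 205.841, 'origin': [1078.362, -494.512, 692.468], 'attitude': [[0.726, -0.468, 0.504], [0.688, 0.493, -0.533], [0.001, 0.733, 0.68]]}
screen_hinge [307.5 159.4] 0.89
screen_top [343.9  99.9] 0.95
photo_top [174.9 166.3] 0.86
mask screen 2419 [324.  130.8] 0.97
[[376, 71], [301, 137], [272, 192], [343, 126]]
mask photo_top 4865 [186.2 202.8] 0.74
[[201, 146], [148, 186], [176, 260], [220, 218]]
side {'fx': 459.266, 'fy': 459.266, 'cx': 273.997, 'cy': 208.128, 'origin': [262.263, 356.21, 523.571], 'attitude': [[-0.738, 0.447, -0.506], [-0.675, -0.495, 0.547], [-0.006, 0.745, 0.667]]}
screen_hinge [224.9 312.4] 0.71
screen_hinge [166.3 203.8] 0.71
screen_top [165.8 200. ] 0.73
mask screen 25522 [177.3 266.9] 0.92
[[232, 148], [70, 277], [154, 394], [223, 312], [278, 255]]
mask photo_top 1968 [359.1 167.2] 0.8
[[392, 108], [381, 115], [357, 144], [334, 220], [365, 182]]
```

View pics/scene0.png

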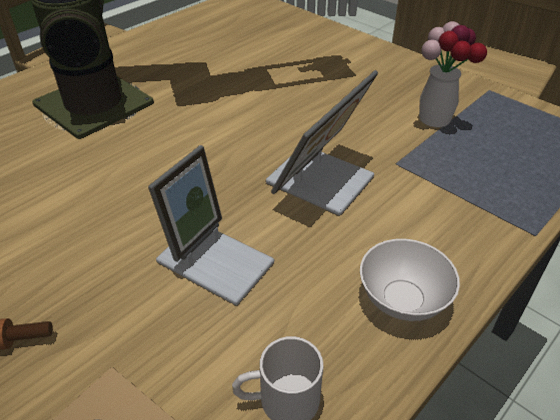

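View pics/side0.png

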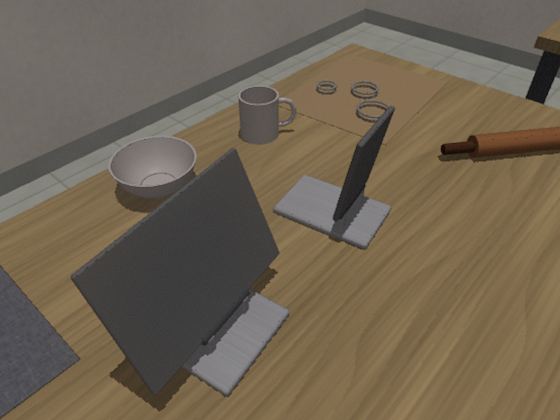

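```bash
cat > fit.py <<'E'
from h import *
from scipy.optimize import least_squares
def pts(p,w=125,L=170):
    x,y,yaw,t=p;ex=np.array([np.cos(yaw),np.sin(yaw),0]);ey=np.array([-np.sin(yaw),np.cos(yaw),0]);z=np.array([0,0,1.])
    h=np.array([x,y,40]);d=ex*np.cos(t)+z*np.sin(t);n=-ex*np.sin(t)+z*np.cos(t);o=4.5*n
    return h,h+L*d,[h+o+L*d+w*ey,h+o+L*d-w*ey,h+o+w*ey,h+o-w*ey],ex,ey,n
E
python3 - <<'E'
from fit import *
# corners: top+y, top-y, bottom+y,bottom-y
side=[(76,277),(235,150),(154,392),(279,255)]
scene=[(376,73),(301,137),None,(273,191)]
def res(p):
    h,t,c,*_=pts(p);r=[]
    for cam,obs in (('side',side),('scene',scene)):
        for q,o in zip(c,obs):
            if o: r+=list(proj(cam,q)-o)
    r+=list(proj('scene',h)-(307.5,159.4));r+=list(proj('scene',t)-(343.9,99.9))
    return np.array(r)
for y0 in (0,.3,-.3):
    s=least_squares(res,[600,0,y0,1.0],loss='soft_l1',f_scale=3);print(s.cost,s.x)
print(np.round(res(s.x).reshape(-1,2),1).tolist()); print(np.round(pts(s.x)[1],1),np.round(pts(s.x)[2],1))
# photo frame : top from scene & side
print(tri([ray('scene',(174.9,166.3)),ray('side',(387,111))]))
print(tri([ray('scene',(201,146)),ray('side',(370,127))]), [ray('scene',(148,186))])
E
```

```text
Traceback (most recent call last):
  File "h.py", line 15, in proj
    c=imaging.get_calibration(cam);q=np.array(c['attitude']).T@(np.array(p)-c['origin'])
ValueError: time passes only in moves, steps and waits
```

```bash
sed -i 's/imaging.get_calibration(cam)/cal(cam)/; ' h.py; sed -i '2a import functools\n@functools.lru_cache\ndef cal(c): return imaging.get_calibration(c)' h.py
cat > run1.py <<'E'
from fit import *
side=[(76,277),(235,150),(154,392),(279,255)]
scene=[(376,73),(301,137),None,(273,191)]
def res(p):
    h,t,c,*_=pts(p);r=[]
    for cam,obs in (('side',side),('scene',scene)):
        for q,o in zip(c,obs):
            if o: r+=list(proj(cam,q)-o)
    r+=list(proj('scene',h)-(307.5,159.4));r+=list(proj('scene',t)-(343.9,99.9))
    return np.array(r)
for y0 in (0,.3,-.3):
    s=least_squares(res,[600,0,y0,1.0],loss='soft_l1',f_scale=3);print(s.cost,s.x)
print(np.round(res(s.x).reshape(-1,2),1).tolist()); print(np.round(pts(s.x)[1],1),np.round(pts(s.x)[2],1))
print(tri([ray('scene',(174.9,166.3)),ray('side',(387,111))]))
E
python3 run1.py
```

```text
2321.03115998825 [5.99768389e+02 1.19598461e+01 4.02078682e-01 9.67065441e-01]
2304.8461215710213 [5.99752330e+02 1.29825844e+01 4.20312584e-01 9.93087125e-01]
2293.0411562879503 [5.99746587e+02 1.37103571e+01 3.78476310e-01 9.51055506e-01]
[[67.9, -76.8], [-0.5, -50.6], [76.8, -93.0], [14.9, -70.5], [-15.3, 41.9], [11.1, 71.0], [-22.2, 64.1], [-25.9, 48.3], [-2.9, 58.7]]
[691.5  50.2 178.4] [[ 641.9  165.   181. ]
 [ 734.3  -67.3  181. ]
 [ 550.2  128.5   42.6]
 [ 642.5 -103.8   42.6]]
(array([ 532.68088403, -155.13035049,  198.07527056]), [np.float64(8.082181512183832), np.float64(8.082181512183913)])
```

```bash
sed -i "s/f_scale=3/f_scale=3,x_scale=[100,100,.3,.3],diff_step=1e-5/" run1.py; python3 run1.py
```

```text
40.19372026716133 [5.42487155e+02 1.49143084e+02 1.57640783e-01 1.17099284e+00]
40.19372026525222 [5.42487116e+02 1.49143088e+02 1.57640563e-01 1.17099236e+00]
40.193720270929035 [5.42487184e+02 1.49143082e+02 1.57640924e-01 1.17099319e+00]
[[-4.7, -1.2], [0.9, -4.1], [0.6, 3.3], [1.0, -2.6], [-0.7, -3.6], [1.2, -2.7], [-3.8, 2.1], [0.3, 0.3], [-0.1, 0.9]]
[607.8 159.5 196.6] [[584.1 282.3 198.3]
 [623.4  35.4 198.3]
 [518.8 271.9  41.8]
 [558.   25.   41.8]]
(array([ 532.68088403, -155.13035049,  198.07527056]), [np.float64(8.082181512183832), np.float64(8.082181512183913)])
```

```bash
cat > rel.py <<'E'
import sys,json
from fit import *
from scipy.spatial.transform import Rotation as Ro
P=json.load(open('p.json'))
# args: tilt r pairs; tool TCP at r along panel; extra lift
s=read_state();p0=np.array(s['position']);R0=np.array(s['tool_rot'])
print('now',s['time'],np.round(p0,1),'F',np.round(s['ft_force'],1),'g',round(s['gripper_width'],3))
for a in sys.argv[1:]:
    t,r=map(float,a.split(','))
    h,_,_,ex,ey,n=pts([*P[:3],t]);d=np.cross(n,-ey);d=ex*np.cos(t)+np.array([0,0,np.sin(t)])
    T=h+r*d;R=np.column_stack([ey,-n,-d]);R[:,0]=np.cross(R[:,1],R[:,2])
    w=Ro.from_matrix(R@R0.T).as_rotvec()
    print(a,'T',np.round(T,1),'row',np.round((T-p0)/10,2).tolist(),np.round(w,3).tolist())
E
echo '[542.5,149.1,0.158,1.17]'>p.json; python3 rel.py 1.17,230 1.17,135
```

```text
now 0.6 [253.1 516.3 231.3] F [ 0.1  0.5 -0. ] g 0.998
1.17,230 T [631.1 163.2 251.8] row [37.8, -35.31, 2.04] [-0.248, 0.335, -0.944]
1.17,135 T [594.5 157.4 164.3] row [34.14, -35.89, -6.7] [-0.248, 0.335, -0.944]
```

```bash
python3 -m crank '[4,-3,4,-0.03,0.04,-0.11,1, 8,-6,8,-0.06,0.08,-0.22,1, 12,-10,9,-0.09,0.12,-0.34,1, 16,-14,10,-0.12,0.16,-0.45,1, 20,-18,10,-0.15,0.2,-0.56,1, 24,-22,10,-0.18,0.24,-0.67,1, 28,-26,9,-0.21,0.28,-0.79,1, 32,-30,7,-0.24,0.32,-0.9,1]'; python3 rel.py 1.17,230
```

```text
time: 1.4
position: [527.8, 262.3, 316.3]
tool_rot: [[-0.196, 0.908, -0.369], [0.981, 0.184, -0.068], [0.006, -0.375, -0.927]]
ft_force: [1.1, 1.7, -0.2]
gripper_width: 1.0
now 1.4 [527.8 262.3 316.3] F [ 1.1  1.7 -0.2] g 1.0
1.17,230 T [631.1 163.2 251.8] row [10.33, -9.91, -6.46] [-0.009, 0.015, -0.04]
```

```bash
python3 -m crank '[0,0,0,0,0,0,1, 0,0,0,0,0,0,1]'|head -2; python3 rel.py 1.17,230
```

```text
time: 1.6
position: [527.0, 262.1, 313.8]
now 1.6 [527.  262.1 313.8] F [-0.2  0.3  0.1] g 0.995
1.17,230 T [631.1 163.2 251.8] row [10.41, -9.89, -6.2] [-0.008, 0.011, -0.041]
```

```bash
python3 -m crank '[3,-3,-1,0,0,-0.02,1, 6,-6,-3,0,0,-0.04,1, 9,-9,-5,-0.01,0.01,-0.04,1, 10.4,-9.9,-6.2,-0.01,0.01,-0.04,1, 10.4,-9.9,-6.2,-0.01,0.01,-0.04,1, 10.4,-9.9,-6.2,-0.01,0.01,-0.04,1]'|head -2; python3 rel.py 1.17,230 1.17,135
python3 - <<'E'
from h import *
for c in ['scene','side']: cv2.imwrite(f'pics/{c}1.png',imaging.grab_frame(c))
a=cv2.imread('pics/scene1.png');b=cv2.imread('pics/side1.png')
cv2.imwrite('pics/both1.png',np.hstack([a[0:300,150:500],b[0:300,0:400]]))
E
```

```text
time: 2.2
position: [628.9, 166.2, 253.8]
now 2.2 [628.9 166.2 253.8] F [-1.2 -0.3  0.2] g 1.002
1.17,230 T [631.1 163.2 251.8] row [0.23, -0.3, -0.2] [0.0, 0.002, -0.006]
1.17,135 T [594.5 157.4 164.3] row [-3.44, -0.88, -8.95] [0.0, 0.002, -0.006]
```

View pics/both1.png

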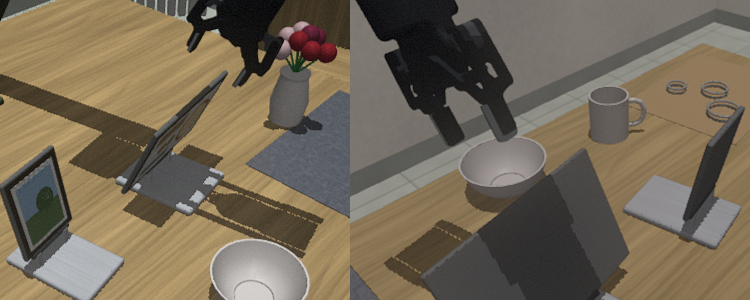

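The arm is above the panel's top edge, with the fingers at about (342,48) and (390,82) in the scene view. They straddle the panel plane, whose top-middle is at about (338,104). Next I descend and close.

```bash
python3 -m crank '[-0.3,-0.5,-1,0,0,-0.01,1, -1,-0.6,-3,0,0,-0.01,1, -1.9,-0.7,-5,0,0,-0.01,1, -2.7,-0.8,-7,0,0,-0.01,1, -3.4,-0.9,-8.9,0,0,-0.01,1, -3.4,-0.9,-8.9,0,0,-0.01,1]'; python3 rel.py 1.17,135
```

```text
time: 2.9
position: [592.5, 155.6, 162.4]
tool_rot: [[-0.152, 0.909, -0.388], [0.988, 0.139, -0.062], [-0.002, -0.393, -0.92]]
ft_force: [-0.9, 0.4, 0.7]
gripper_width: 0.999
now 2.9 [592.5 155.6 162.4] F [-0.9  0.4  0.7] g 0.999
1.17,135 T [594.5 157.4 164.3] row [0.2, 0.18, 0.19] [0.003, -0.003, 0.005]
```

```bash
python3 -m crank '[0,0,0,0,0,0,0.5, 0,0,0,0,0,0,0.3, 0,0,0,0,0,0,0, 0,0,0,0,0,0,0, 0,0,0,0,0,0,0, 0,0,0,0,0,0,0, 0,0,0,0,0,0,0, 0,0,0,0,0,0,0]' 40; python3 rel.py 1.17,135
python3 - <<'E'
from h import *
for c in ['scene','side']: cv2.imwrite(f'pics/{c}2.png',imaging.grab_frame(c))
a=cv2.imread('pics/scene2.png');b=cv2.imread('pics/side2.png')
cv2.imwrite('pics/both2.png',np.hstack([a[0:300,150:500],b[0:400,0:400][:300]]))
E
```

```text
time: 3.7
position: [595.9, 155.5, 164.9]
tool_rot: [[-0.152, 0.911, -0.383], [0.988, 0.139, -0.061], [-0.002, -0.388, -0.922]]
ft_force: [1.5, 0.1, 5.2]
gripper_width: 0.099
now 3.7 [595.9 155.5 164.9] F [1.5 0.1 5.2] g 0.099
1.17,135 T [594.5 157.4 164.3] row [-0.14, 0.19, -0.06] [0.002, 0.003, 0.006]
```

View pics/both2.png

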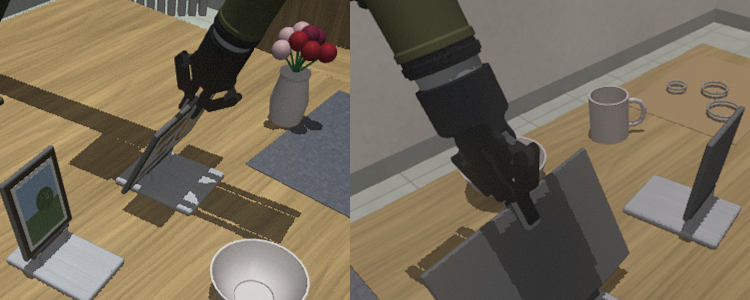

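Gripped: the opening is 8.4 mm on a 9 mm panel, and the pads sit on the middle of the edge. Next, the arc.

```bash
python3 rel.py 1.25,136 1.33,136 1.41,136 1.49,136 1.57,136 1.65,136 1.73,136 1.8,136 1.92,136 | cut -d' ' -f1,2-
```

```text
now 3.8 [595.9 155.5 165. ] F [1.4 0.8 5.7] g 0.1
1.25,136 T [584.8 155.8 169.1] row [-1.11, 0.04, 0.41] [0.014, -0.076, 0.006]
1.33,136 T [574.5 154.2 172.1] row [-2.14, -0.13, 0.71] [0.026, -0.155, 0.006]
1.41,136 T [564.  152.5 174.2] row [-3.19, -0.3, 0.93] [0.039, -0.234, 0.006]
1.49,136 T [553.3 150.8 175.6] row [-4.26, -0.47, 1.06] [0.051, -0.313, 0.006]
1.57,136 T [542.6 149.1 176. ] row [-5.33, -0.64, 1.1] [0.063, -0.392, 0.006]
1.65,136 T [531.9 147.4 175.6] row [-6.4, -0.81, 1.06] [0.076, -0.471, 0.006]
1.73,136 T [521.2 145.7 174.3] row [-7.47, -0.98, 0.93] [0.088, -0.55, 0.006]
1.8,136 T [512.  144.2 172.4] row [-8.39, -1.12, 0.75] [0.099, -0.619, 0.006]
1.92,136 T [496.5 141.8 167.8] row [-9.94, -1.37, 0.28] [0.117, -0.738, 0.006]
```

```bash
python3 -m crank '[-0.5,-0.1,0.2,0.006,-0.04,0,0, -1.1,-0.2,0.4,0.013,-0.08,0,0, -1.6,-0.25,0.6,0.019,-0.12,0,0, -2.1,-0.3,0.7,0.025,-0.158,0,0, -2.7,-0.4,0.85,0.032,-0.197,0,0, -3.2,-0.5,0.93,0.038,-0.235,0,0, -3.75,-0.55,1,0.044,-0.275,0,0, -4.3,-0.65,1.06,0.05,-0.315,0,0]' 60; python3 rel.py 1.49,136 1.57,136 1.65,136 1.73,136 1.8,136 1.87,136 1.92,136
```

```text
time: 4.6
position: [553.6, 148.5, 176.0]
tool_rot: [[-0.152, 0.986, -0.074], [0.988, 0.151, -0.013], [-0.001, -0.075, -0.997]]
ft_force: [1.7, -1.9, 5.3]
gripper_width: 0.099
now 4.6 [553.6 148.5 176. ] F [ 1.7 -1.9  5.3] g 0.099
1.49,136 T [553.3 150.8 175.6] row [-0.02, 0.23, -0.04] [0.0, 0.006, 0.006]
1.57,136 T [542.6 149.1 176. ] row [-1.1, 0.06, 0.0] [0.013, -0.073, 0.006]
1.65,136 T [531.9 147.4 175.6] row [-2.17, -0.11, -0.04] [0.025, -0.152, 0.006]
1.73,136 T [521.2 145.7 174.3] row [-3.24, -0.28, -0.17] [0.038, -0.231, 0.006]
1.8,136 T [512.  144.2 172.4] row [-4.16, -0.43, -0.35] [0.048, -0.301, 0.006]
1.87,136 T [502.9 142.8 170. ] row [-5.07, -0.57, -0.6] [0.059, -0.37, 0.006]
1.92,136 T [496.5 141.8 167.8] row [-5.7, -0.68, -0.82] [0.067, -0.419, 0.006]
```

```bash
python3 -m crank '[-0.7,-0.1,0,0.008,-0.05,0,0, -1.4,-0.25,0,0.016,-0.1,0,0, -2.15,-0.35,-0.05,0.024,-0.155,0,0, -2.8,-0.45,-0.12,0.032,-0.205,0,0, -3.5,-0.55,-0.22,0.04,-0.255,0,0, -4.15,-0.65,-0.35,0.048,-0.305,0,0, -4.8,-0.75,-0.53,0.056,-0.355,0,0, -5.4,-0.85,-0.72,0.063,-0.402,0,0]'; python3 rel.py 1.92,136
python3 - <<'E'
from h import *
s=read_state();print('joints',np.round(s['qpos'],2))
for c in ['scene','side']: cv2.imwrite(f'pics/{c}3.png',imaging.grab_frame(c))
a=cv2.imread('pics/scene3.png');b=cv2.imread('pics/side3.png')
cv2.imwrite('pics/both3.png',np.hstack([a[0:300,150:500],b[:,0:400][100:400]]))
E
```

```text
time: 5.4
position: [499.3, 139.6, 169.5]
tool_rot: [[-0.152, 0.934, 0.323], [0.988, 0.144, 0.049], [-0.001, 0.327, -0.945]]
ft_force: [-1.1, -6.4, 7.9]
gripper_width: 0.1
now 5.4 [499.3 139.6 169.5] F [-1.1 -6.4  7.9] g 0.1
1.92,136 T [496.5 141.8 167.8] row [-0.27, 0.22, -0.17] [0.003, -0.016, 0.005]
joints [ 0.2   0.15  1.97 -0.03  0.69  0.07]
```

View pics/both3.png

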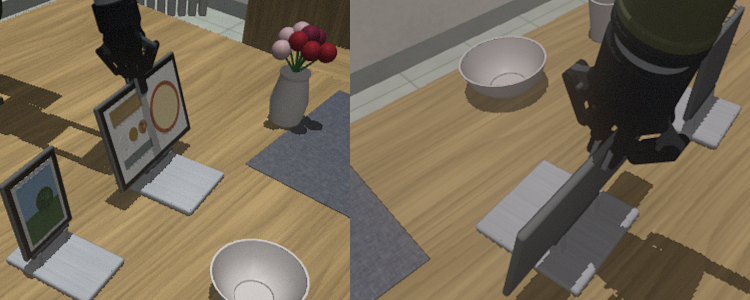

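The panel is upright and leaning back, with the picture facing the scene camera and the grip still centred. I'll do the last 0.016 rad, settle, open slightly and retreat along the panel.

```bash
python3 -m crank '[-0.27,-0.04,-0.12,0.003,-0.017,0,0, -0.27,-0.04,-0.12,0.003,-0.017,0,0, -0.27,-0.04,-0.12,0.003,-0.017,0,0]'; python3 rel.py 1.92,136; python3 -m crank '[0,0,0,0,0,0,0.5, 0,0,0,0,0,0,1, 0,0,0,0,0,0,1, 0,0,0,0,0,0,1, 0,0,0,0,0,0,1]'; python3 rel.py 1.92,136 1.92,200 1.92,280
```

```text
time: 5.8
position: [495.9, 139.1, 168.2]
tool_rot: [[-0.152, 0.929, 0.336], [0.988, 0.143, 0.051], [-0.001, 0.34, -0.94]]
ft_force: [-8.1, -6.9, 17.8]
gripper_width: 0.1
now 5.8 [495.9 139.1 168.2] F [-8.1 -6.9 17.8] g 0.1
1.92,136 T [496.5 141.8 167.8] row [0.06, 0.27, -0.04] [0.001, -0.002, 0.005]
time: 6.3
position: [496.1, 140.2, 166.2]
tool_rot: [[-0.151, 0.93, 0.334], [0.988, 0.142, 0.053], [0.002, 0.338, -0.941]]
ft_force: [0.5, 0.1, 0.3]
gripper_width: 0.933
now 6.3 [496.1 140.2 166.2] F [0.5 0.1 0.3] g 0.933
1.92,136 T [496.5 141.8 167.8] row [0.04, 0.16, 0.16] [-0.001, -0.005, 0.006]
1.92,200 T [474.9 138.3 227.9] row [-2.12, -0.18, 6.18] [-0.001, -0.005, 0.006]
1.92,280 T [447.9 134.  303.1] row [-4.82, -0.61, 13.69] [-0.001, -0.005, 0.006]
```

```bash
python3 -m crank '[-0.4,-0.1,1.2,0,0,0,1, -1.1,-0.2,3,0,0,0,1, -2.1,-0.3,6,0,0,0,1, -3.2,-0.4,9,0,0,0,1, -4.4,-0.5,12.5,0,0,0,1, -6,-2,16,0,0,0,1, -7,-6,19,0,0,0,1, -7,-6,19,0,0,0,1]'
python3 - <<'E'
from h import *
for c in ['scene','side']:
    im=imaging.grab_frame(c);cv2.imwrite(f'pics/{c}4.png',im)
    for t in ['screen_hinge','screen_top','photo_top']:
        for r in spotter.spot_point(c,t)[:2]: print(c,t,np.round(r['pixel'],1),round(r['confidence'],2))
    for r in spotter.masks_of(c,'screen')[:1]:
        m=r['pixels'];cs,_=cv2.findContours(m.astype(np.uint8),0,1);print(m.sum(),cv2.approxPolyDP(max(cs,key=cv2.contourArea),3,True)[:,0].tolist())
a=cv2.imread('pics/scene4.png');b=cv2.imread('pics/side4.png')
cv2.imwrite('pics/both4.png',np.hstack([cv2.resize(a[40:240,220:360],None,fx=2.5,fy=2.5),cv2.resize(b[220:420,120:320],None,fx=2.2,fy=2.5)]))
E
```

```text
time: 7.1
position: [427.9, 77.0, 361.6]
tool_rot: [[-0.147, 0.928, 0.344], [0.989, 0.138, 0.05], [-0.001, 0.347, -0.938]]
ft_force: [-0.7, 0.3, 0.1]
gripper_width: 0.998
scene screen_hinge [307.8 160.3] 0.79
scene screen_top [283.1  77.3] 0.61
scene photo_top [175.2 166. ] 0.87
7685 [[319, 51], [242, 108], [271, 192], [339, 127]]
side screen_hinge [224.4 315.2] 0.63
side screen_top [260.1 244.9] 0.84
side photo_top [375.4 126.8] 0.97
6702 [[319, 178], [168, 333], [152, 390], [155, 396], [278, 256], [320, 186]]
```

View pics/both4.png

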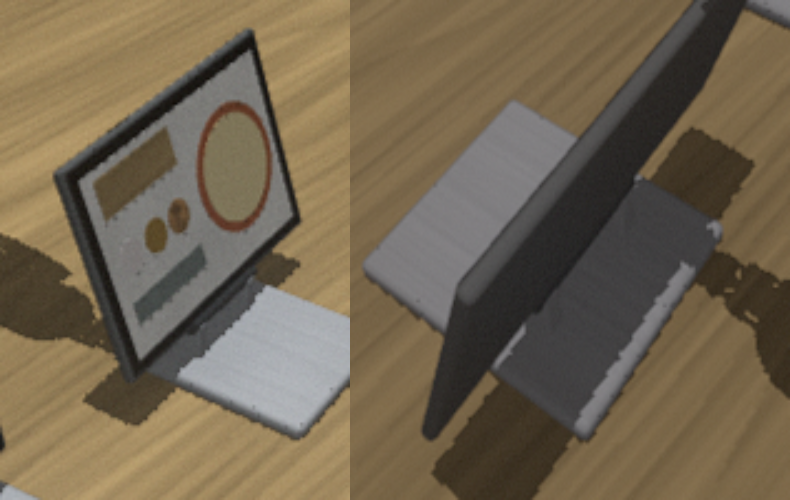

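The panel stands leaning back on its own and the gripper is clear. I'll fit both image pairs jointly, before and after, with small camera offsets, to get the tilt.

```bash
cat > run2.py <<'E'
from fit import *
def cor(p,s):
    h,t,_,ex,ey,n=pts(p);d=(t-h)/170
    return [h+s*4.5*n+r*d+w*ey for r,w in ((170,125),(170,-125),(0,125),(0,-125))]+[h,t]
N=None
O=[(0,'side',1,[(76,277),(235,150),(154,392),(279,255),N,N]),
   (0,'scene',1,[(376,73),(301,137),N,(273,191),(307.5,159.4),(343.9,99.9)]),
   (1,'scene',-1,[(321,52.5),(246,111.5),(340,128),(272.8,192),(307.8,160.3),(283.1,77.3)]),
   (1,'side',1,[(171.8,339),(320,184),(156,394),(278,256),N,(250,248)][:4]+[N,N])]
def res(p,full=False):
    r=[];
    off={'side':p[5:7],'scene':p[7:9]}
    for k,cam,s,obs in O:
        for q,o in zip(cor([p[0],p[1],p[2],p[3+k]],s),obs):
            if o: r+=list(proj(cam,q)+off[cam]-o)
    return np.array(r+list(np.array(p[5:9])/1.5))
s=least_squares(res,[542,149,.158,1.17,1.92,0,0,0,0],loss='soft_l1',f_scale=2,x_scale=[100,100,.3,.3,.3,3,3,3,3],diff_step=1e-5)
C=np.linalg.inv(s.jac.T@s.jac)*2*s.cost/20
print(s.cost,np.round(s.x,3),'sd',np.round(np.sqrt(np.diag(C))[:5],3));print(np.round(s.fun[:-4].reshape(-1,2),1).tolist())
E
python3 run2.py
python3 -c "
from h import *
print(tri([ray('scene',(283.1,77.3)),ray('side',(247,253))]),tri([ray('scene',(283.1,77.3)),ray('side',(260.1,244.9))]))"
```

```text
47.796182969118355 [ 5.48901e+02  1.43566e+02  1.60000e-01  1.17700e+00  1.91800e+00
 -5.48000e-01  6.60100e+00 -4.83000e-01 -2.40500e+00] sd [4.492 2.988 0.008 0.016 0.013]
[[-2.7, -1.3], [0.4, -1.3], [0.8, 2.5], [-0.4, -0.4], [-0.7, -4.1], [1.0, -2.3], [-3.8, 2.9], [0.4, 0.6], [-0.2, 0.8], [1.0, -1.6], [-2.7, -1.3], [1.6, 1.4], [0.2, 3.7], [0.1, -0.3], [0.7, 1.0], [0.4, -0.1], [0.8, -2.7], [-0.6, 2.0], [0.6, 0.2]]
(array([481.83203272, 149.86397484, 196.78998308]), [np.float64(5.379437421165682), np.float64(5.379437421165561)]) (array([482.11101025, 140.34938884, 200.44066924]), [np.float64(0.9321729588646878), np.float64(0.9321729588647877)])
```

```bash
python3 -m crank '[0,0,0,0,0,0,1, 0,0,0,0,0,0,1, 0,0,0,0,0,0,1, 0,0,0,0,0,0,1, 0,0,0,0,0,0,1, 0,0,0,0,0,0,1]'|head -2
python3 - <<'E'
from h import *
im=imaging.grab_frame('scene');a=cv2.imread('pics/scene4.png')
print('changed px on screen',(cv2.absdiff(im,a)[45:195,235:345].max(2)>40).sum(), 'photo vs start',(cv2.absdiff(im,cv2.imread('pics/scene0.png'))[145:262,148:222].max(2)>40).sum())
print(ctrl.finish_job())
E
```

```text
time: 8.2
position: [426.2, 80.1, 356.6]
changed px on screen 77 photo vs start 548
the job is handed in; nothing more can be done
None
```

```bash
python3 -c "
import cv2
r=[cv2.imread(f'pics/scene{i}.png',0)[140:265,145:275] for i in range(5)]
for i in range(1,5): print(i,(cv2.absdiff(r[0],r[i])>40).sum(),cv2.phaseCorrelate(r[0].astype('f8'),r[i].astype('f8')))
cv2.imwrite('pics/photo.png',cv2.resize(cv2.hconcat([r[0],r[4]]),None,fx=3,fy=3))"
```

```text
1 1569 ((0.5689177066550712, 0.5365072819050951), 0.8560218146694084)
2 1607 ((0.5135453414975331, 0.5302345030656568), 0.8530917782468178)
3 1625 ((0.4525236480644992, 0.5061519163280792), 0.6657439125082044)
4 2516 ((0.512387078780975, 0.5023289689012529), 0.5773658410621958)
```

View pics/photo.png

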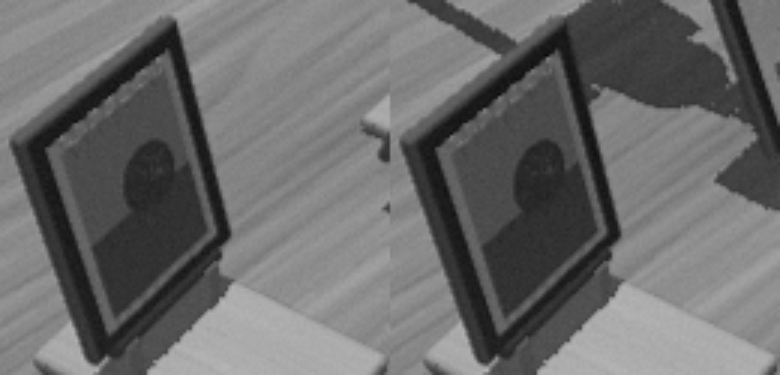

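The wide screen now leans back about 20 degrees from vertical and stays there on its own. The job was handed in at about 8.2 s of the 38 s allowed. I gripped the middle of the top edge, turned it about its hinge from about 1.17 rad to the target, let go and moved the gripper well clear.

**Tilt:** The target was 1.92 rad.
- The fit to the pictures from both cameras gives 1.918 ± 0.013 rad.
- The tool orientation at release gives 1.916 rad.
- That fit needed an offset of about 6.6 pixels in the side camera, more than the stated calibration error suggests, and its hinge position was a few mm off my first fit. The tilt itself was consistent throughout.

**Staying put:** About 1 s after letting go, only 77 pixels in the screen's area of the scene picture had changed. I put those down to noise at edges and moving shadows.

**Photo frame:** It was not touched. The network's point for its top edge moved only 0.3 pixels. A raw comparison with the first picture flagged 548 changed pixels. Looking at the two pictures side by side after hand-in, I put this down to shadows cast by the arm and the screen. The roughly 0.5-pixel shift I measured was already there before the arm touched anything.

**Forces:** The highest wrist force I read was about 21 N, well under the 120 N limit.

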